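# Shut off the oxygen dock and hold its cylinder lock open

### The job

The oxygen cylinder in the desk dock has to be changed. First shut the supply by swinging the ball valve's yellow lever from along the pipe until it stands square across it at its stop; only then pull the red locking knob straight up as far as it goes and finish while still gripping it there, with the pin clear of its hole, so that a colleague can slide the cylinder carriage out. Leave the gel bottle, the spanner and the radio where they are.

Things in the scene. Friction and masses are not known exactly. Their poses are not given: they have to be found in the camera images.
- dock: Fixed oxygen cylinder dock. Grey base plate 210 x 580 x 12 mm (x, y, z), centred 25 mm to +x of the origin, which is on the desk. A pale blue cylinder (84 mm diameter, axis along y, 74 mm up) lies towards -y in clamp bands (tops 124 mm up) on a carriage that stays put; towards +y a gauge block, ball valve and copper pipe. The lock is on the +x side, away from the robot.
- valve_axis (a point): Point on the upright stem axis of the brass ball valve (dock x 0, y +130 mm) at the mid-height of the lever's sleeve, 118 mm above the desk. Axes are the dock's. The 18 mm pipe runs along the dock's y (axis 74 mm up) and bends down into the desk at dock y +258 mm.
- lever_grip (a point): Middle of the lever's yellow sleeve, 78 mm from the stem axis, 118 mm above the desk; turns with the lever, its y axis pointing out along it. Sleeve 18 mm wide, 12 mm high, reaching 40 to 108 mm from the stem axis. With the lever along the pipe, the pipe's top is 35 mm below this point; nothing else is near under it.
- valve_lever (a joint): Lever turn, rad. 0 = open: lever along the pipe, pointing to the dock's +y. It grows clockwise seen from above to 1.571 = shut: lever square across the pipe, pointing to the dock's +x, at a hard stop. Starts between 0 and 0.5. Friction 0.3 N m (about 4 N at the grip point); it stays where it is left.
- lock_knob: Red pull knob of the sprung lock at dock x +95, y -40 mm; it moves only straight up. Origin on its upright axis, mid-height of its 28 mm diameter grip band (8 mm below to 8 mm above; top 10 mm above). Seated it is 90 mm above the desk. Under the band a 19 mm neck; 29 mm below the seated origin a 22 mm nut, 36 mm below it the fixed bracket (40 x 60 mm). The cylinder's side is 51 mm from the axis.
- seat_hole (a point): Mouth of the 10 mm pin's seat hole in the carriage's steel tongue, under the bracket, 28 mm above the desk. The knob's origin is 62 mm above it seated (pin 8 mm deep) and 77 mm above it fully back at the stop (15 mm travel, pin tip 7 mm clear). A spring pulls the knob down with about 6 N seated, 12 N fully back; it does not latch and snaps back when let go.
- gel_bottle: Bystander: clear hand-gel bottle with a blue cap, 48 mm diameter, 120 mm high, standing loose beyond the dock (dock +x, -y side); origin under its centre.
- spanner: Bystander: steel cylinder spanner, 160 mm long, lying loose on the desk beyond the lock; origin under its middle.
- radio: Bystander: black two-way radio, 105 x 54 x 32 mm with a 55 mm stub aerial, lying loose on the desk beyond the valve; origin under the middle of its case.

How it is judged:
On the way, in this order (a step that is already met when the one before it is completed fails the run):
1. the ball valve is shut, with the locking pin still seated (value of joint valve_lever above 1.48 rad and z of lock_knob in the frame of seat_hole below 0.066 m), for 0.2 s.
2. the locking plunger is pulled fully back by the gripper (z of lock_knob in the frame of seat_hole above 0.0745 m and contact force between the fingers and lock_knob above 2 N), for 0.3 s.
At the end, for the whole second after the job is handed in: The valve lever is within 5 degrees of square across the pipe, the plunger is pulled back at least 12.5 of its 15 mm and is held there by the gripper's fingers on the knob through the last second, and the bottle, spanner and radio are within 30 mm of where they began, the bottle upright (all of step 2 and value of joint valve_lever above 1.48 rad and distance of each of gel_bottle, spanner, radio from where it was at the start of the episode below 0.03 m and angle between gel_bottle's own z axis and vertical below 0.15 rad); the arm keeps its last pose, push and grip.
It fails at once if the lock is drawn while the valve is not shut (z of lock_knob in the frame of seat_hole above 0.067 m and value of joint valve_lever below 1.45 rad).
It fails at once if a bystander is pushed away (distance of any of gel_bottle, spanner, radio from where it was at the start of the episode above 0.03 m).
It fails at once if the gel bottle is knocked over (angle between gel_bottle's own z axis and vertical above 0.5 rad).
It also fails if it takes over 43 s, if anything falls off the work surface, if the arm or the gripper's body presses on something with over 40 N, if the wrist force passes 120 N, or if a joint passes its speed limit or range.

### The arm

A 7-joint arm with a two-finger parallel gripper is mounted at the origin on the work surface. World frame = base frame: x ahead of the robot, y to its left, z up, the work surface at z = 0. Lengths are in m, angles in rad, forces in N, time in s.
With the tool pointing down it reaches from about 0.4 to 0.9 m from the base axis. Payload 5.5 kg.
Tool frame: the origin (TCP) lies midway between the tips of the shut fingers; the grasp point (between the pads) lies 19 mm behind it; x points along the fingers, y is the direction in which the jaws open and shut, and the axes are right-handed (so a half turn about x gives the same grasp; the last joint's range is limited). The gripper opens to 92 mm and grips with 3 to 60 N. Pads are 19 mm wide; open, the fingers measure 130 mm over their backs; the gripper's body (75 mm by 190 mm) begins 47 mm behind the grasp point.
Start: joints at [1.45, 0.501, -0.427, 1.55, 0.221, 1.138, -0.21], TCP at [0.243, -0.603, 0.227] pointing down, gripper open.
Joint ranges: [-2.88, 2.88], [-0.31, 2.03], [-1.54, 1.56], [0.2, 2.42], [-1.41, 4.55], [0.19, 2.02], [-2.57, 2.57]. Speed limits (rad/s): [2.57, 2.57, 3.14, 3.14, 3.14, 3.14, 3.14].

### API

Orientations are given as a unit quaternion [w, x, y, z].
In Python, from bench import ctrl gives the robot as it stands. The module is installed in compiled form; this text tells all that it offers.
- The arm moves only by the tool play_rows, never from a script. Its argument "commands" is a list of rows, each an object with "translation": the shift along the tool's x, y, z in units of 40 mm (1.0 is 40 mm), a list of three; "turn": the turn about the tool's x in degrees. A call has exactly 10 rows; each row is the pose to reach, as a shift and turn from the pose commanded when the call began, along the tool's axes at that moment; what a row does not reach only later rows make up. A row lasts 1/10 s, in which the tool goes at most 50 mm and 8.59 degrees, less where a joint would pass 70% of its speed; a pose out of reach is approached as far as the arm can. A call with a gripper value outside its range is refused whole. "fingers" is the finger opening in mm, from 0 to 91.8, set as the call begins (left out, the last holds). The fingers move at their own pace and stop on an object; "grip_force" is the grip in N (left out, the last holds). Time passes only in rows, so rows that repeat a pose let the fingers close, or fill a call up. It gives the time, the measured TCP pose, the force and the opening at its end, in the units of the state.
- ctrl.sense(): the state, without advancing time (a new reading comes with each control period).
- ctrl.get_image(name): name is "scene" or "top" or "wrist"; returns a dict with "color" (420x560x3 uint8, blue, green, red), "mtx" (3x3 intrinsics, pixels), "dist_coeffs" ([k1, k2, p1, p2, k3] as OpenCV has them; the pictures are not rectified), "position" and "orientation" of the camera in the world; the wrist camera has in their place "mount" (4x4, takes a point from camera to tool coordinates, whose origin is the TCP and whose axes are the tool frame's). Camera axes: x right, y up, looking along -z (the intrinsics and any distortion apply to the point x, -y, -z); pixel columns grow to the right and rows downward; lengths in m; the calibration is good to about 2 mm. A picture is of the moment at which its call begins: read the wrist's pose just before it. There is no depth.
- ctrl.job_done(): hands the job in, once; it reports no verdict.
The state is a dict: "time_s": time; "joint_pos": joint angles; "joint_velocities": joint speeds; "joint_torque": joint torques, N m; "eef_pos": TCP position; "eef_rot": TCP orientation; "wrist_force": force on the tool from outside, world axes, zero at the start; "moment": the same for the moment, N m; "grip_width": finger opening in m.
Only numpy, scipy, OpenCV 4.12 (cv2) and the standard library are available. Lean on these libraries where they do the work, as an engineer would, in place of code of your own. Each camera call takes 0.05 s, during which the arm holds its last target. There are 200 camera calls.

## Working session

There is one attempt and no reset: what is moved stays moved. The work goes in short steps, Python scripts to look and compute and a tool call to move; the robot and the scene stay as the last step left them, time stands still between calls to the robot, and variables do not carry over. Pictures are saved under pics/ and viewed, about 8 in all and at most 12, crops included, and the job is handed in when it is done.

Besides the shell and the picture viewer there is one more tool, called after "Emit:" as a command line: name --argument value ..., lists and objects as JSON in quotes. play_rows: Moves the arm, as the interface text tells. Its arguments: {"type":"object","properties":{"commands":{"type":"array","items":{"type":"object","properties":{"translation":{"type":"array","items":{"type":"number"}},"turn":{"type":"number"}}}},"fingers":{"type":"number"},"grip_force":{"type":"number"}},"required":["commands"]}

```bash
mkdir -p pics
cat > h.py <<'E'
import numpy as np, cv2
from bench import ctrl
from scipy.spatial.transform import Rotation as R
def rot(q): return R.from_quat([q[1],q[2],q[3],q[0]]).as_matrix()
def grab(name, fn=None):
    s=ctrl.sense(); im=ctrl.get_image(name)
    if name=="wrist":
        T=np.eye(4);T[:3,:3]=rot(s["eef_rot"]);T[:3,3]=s["eef_pos"]; M=T@np.array(im["mount"])
        im["P"],im["R"]=M[:3,3],M[:3,:3]
    else: im["P"],im["R"]=np.array(im["position"]),rot(im["orientation"])
    if fn: cv2.imwrite("pics/"+fn,im["color"])
    return im
def ray(im,uv):
    p=cv2.undistortPoints(np.array([[uv]],float),np.array(im["mtx"]),np.array(im["dist_coeffs"]))[0,0]
    d=im["R"]@np.array([p[0],-p[1],-1.0]); return im["P"],d/np.linalg.norm(d)
def onz(im,uv,z):
    o,d=ray(im,uv); return o+d*(z-o[2])/d[2]
def tri(a,ua,b,ub):
    A=np.zeros((3,3));B=np.zeros(3);L=[]
    for i,u in((a,ua),(b,ub)):
        o,d=ray(i,u);Q=np.eye(3)-np.outer(d,d);A+=Q;B+=Q@o;L.append((o,d))
    x=np.linalg.solve(A,B); return x,[np.linalg.norm(np.cross(x-o,d)) for o,d in L]
def blobs(im,kind,amin=60):
    h=cv2.cvtColor(im["color"],cv2.COLOR_BGR2HSV)
    if kind=="red": m=cv2.inRange(h,(0,130,60),(6,255,255))|cv2.inRange(h,(172,130,60),(180,255,255))
    if kind=="yellow": m=cv2.inRange(h,(20,130,90),(35,255,255))
    n,l,st,c=cv2.connectedComponentsWithStats(m)
    return [(c[i].round(1).tolist(),st[i].tolist()) for i in range(1,n) if st[i][4]>amin], m
E
python3 - <<'E'
from h import *
print(ctrl.sense())
ims=[]
for n in("scene","top","wrist"):
    i=grab(n); ims.append(i["color"]); print(n,i["P"],i["R"].round(2).tolist(),np.array(i["mtx"]).round(0).tolist())
    for k in("red","yellow"):print(k,blobs(i,k)[0])
    cv2.imwrite(f"pics/{n}0.png",i["color"])
E
```

```text
{'time_s': 0.0, 'joint_pos': array([ 1.45019799,  0.50187363, -0.42678062,  1.55147321,  0.22080536,
        1.13831457, -0.21028134]), 'joint_velocities': array([ 0.000158  ,  0.00076211,  0.00040958, -0.00143677,  0.00075261,
        0.00190013, -0.00101495]), 'joint_torque': array([ 1.43538891e-04, -5.66600919e+01, -5.81644267e+00, -2.79111332e+01,
       -6.85816468e-02,  3.07798607e-02,  2.01669573e-04]), 'eef_pos': array([ 0.24306984, -0.60206019,  0.22565162]), 'eef_rot': array([-0.13418533, -0.69400629, -0.13558772,  0.69423738]), 'wrist_force': array([-1.52497102, -0.66891265,  0.3346641 ]), 'moment': array([-0.01314883, -0.00346884, -0.01242099]), 'grip_width': 0.09220830042783847}
scene [1.26135486 0.43655612 0.66233861] [[-0.56, -0.49, 0.66], [0.83, -0.35, 0.44], [0.02, 0.79, 0.61]] [[420.0, 0.0, 282.0], [0.0, 420.0, 216.0], [0.0, 0.0, 1.0]]
red [([242.3, 184.5], [238, 181, 10, 8, 61])]
yellow [([343.4, 180.4], [331, 174, 25, 14, 126])]
top [0.56284988 0.01916735 1.25493389] [[-0.02, 1.0, -0.05], [-1.0, -0.02, 0.01], [0.01, 0.05, 1.0]] [[529.0, 0.0, 273.0], [0.0, 529.0, 214.0], [0.0, 0.0, 1.0]]
red [([331.6, 221.8], [326, 216, 12, 12, 108])]
yellow [([236.7, 283.4], [221, 278, 32, 12, 249]), ([216.3, 301.0], [210, 293, 16, 18, 113])]
wrist [ 0.31977417 -0.57128757  0.38498701] [[0.37, 0.88, 0.28], [-0.93, 0.36, 0.11], [-0.0, -0.3, 0.95]] [[296.0, 0.0, 279.0], [0.0, 296.0, 210.0], [0.0, 0.0, 1.0]]
red []
yellow []
```

View pics/scene0.png

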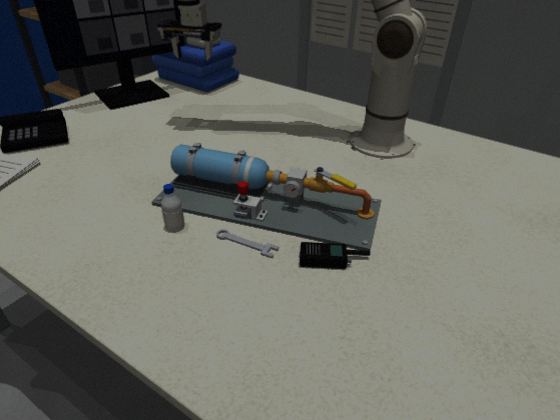

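View pics/top0.png

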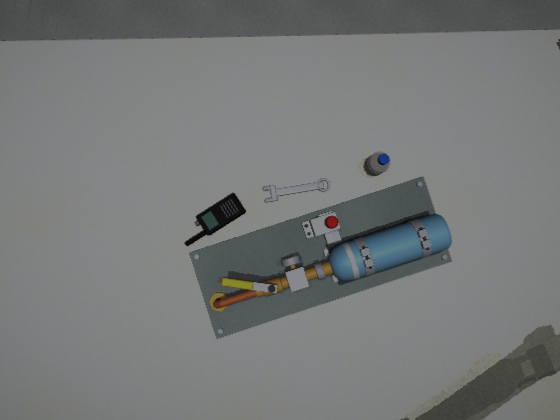

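The scene shows the dock with the red knob at (242,185) and the yellow lever at (343,180). In the top view the knob is at (332,222), the lever at (237,283), and the plate corners are near (190,252), (423,178), (452,263) and (217,338). The bottle, spanner and radio lie on the +x side. Next I'll measure.

Run:
```python
from h import *
t=grab("top");s=grab("scene")
rt=blobs(t,"red")[0][0][0];rs=blobs(s,"red",30)[0][0][0]
print("knob",tri(t,rt,s,rs), "onz.098",onz(t,rt,.098))
yb,m=blobs(t,"yellow");ys,_=blobs(s,"yellow",40)
print("lever",tri(t,yb[0][0],s,ys[0][0]),onz(t,yb[0][0],.122))
# lever axis in top
n,l,st,c=cv2.connectedComponentsWithStats(m)
k=1+np.argmax(st[1:,4]);pts=np.argwhere(l==k)[:,::-1].astype(np.float32)
box=cv2.minAreaRect(pts);print(box)
vx,vy,x0,y0=cv2.fitLine(pts,cv2.DIST_L2,0,.01,.01).ravel()
a=onz(t,(x0-12*vx,y0-12*vy),.12);b=onz(t,(x0+12*vx,y0+12*vy),.12);print("lever ends",a,b,"dir",np.degrees(np.arctan2(*(a-b)[1::-1])))
# plate: grey-green mask
h=cv2.cvtColor(t["color"],cv2.COLOR_BGR2HSV)
print("plate hsv",h[250,290],h[320,230],"table",h[380,100])
C=[onz(t,p,.012) for p in((190,252),(423,178),(452,263),(217,338))]
for p in C:print(p.round(4))
c0=sum(C)/4
ey=(C[0]-C[1]+C[3]-C[2])[:2];yaw=np.arctan2(-ey[0],ey[1]);print("yaw",yaw,np.degrees(yaw))
ex=np.array([np.cos(yaw),np.sin(yaw)]);eyy=np.array([-ex[1],ex[0]])
O=c0[:2]-.025*ex;print("origin",O)
print("valve",O+.13*eyy,"knob",O+.095*ex-.04*eyy)
for n_,p in(("bottlecap",(383,159)),):print(n_,onz(t,p,.115))
print("spanner",onz(t,(297,190),.005),"radio",onz(t,(221,214),.03), onz(t,(185,243),.02))
print("stem nut", onz(t,(271,289),.12))
```

```text
knob (array([ 0.59394608, -0.12008936,  0.09775212]), [np.float64(0.00045518508228751164), np.float64(0.0004551850822874351)]) onz.098 [ 0.59420374 -0.12043361  0.098     ]
lever (array([0.46718445, 0.08875181, 0.12204193]), [np.float64(0.00043565998137322446), np.float64(0.00043565998137317345)]) [0.46738078 0.08836515 0.122     ]
((236.72998046875, 283.3899841308594), (31.254119873046875, 7.9195966720581055), 8.130102157592773)
lever ends [0.47137315 0.11368051 0.12      ] [0.46316333 0.06320557 0.12      ] dir 80.76165669930113
plate hsv [87 27 85] [87 28 92] table [105   8 128]
[0.5339 0.2026 0.012 ]
[ 0.6947 -0.3495  0.012 ]
[ 0.4933 -0.4099  0.012 ]
[0.3333 0.1434 0.012 ]
yaw 0.28243239970696954 16.182184500961263
origin [ 0.4897959 -0.1103304]
valve [0.45356587 0.01451905] knob [ 0.59217973 -0.12226982]
bottlecap [ 0.72718034 -0.23378048  0.115     ]
spanner [ 0.67402127 -0.0518645   0.005     ] radio [0.62025418 0.126903   0.03      ] [0.5552527  0.21268184 0.02      ]
stem nut [0.45350309 0.0156974  0.12      ]
```

```bash
cat >> h.py <<'E'
def plan(tgt,yawdeg=None):
    """shift (units of 40mm, tool axes) and turn so that TCP->tgt and jaw y axis at yawdeg (mod 180)"""
    s=ctrl.sense();M=rot(s["eef_rot"]);d=np.array(tgt)-s["eef_pos"]
    y=np.degrees(np.arctan2(M[1,1],M[0,1]))
    o="t=%.2f pos=%s toolx=%s jawyaw=%.2f shift=%s"%(s["time_s"],s["eef_pos"].round(4),M[:,0].round(3),y,(M.T@d/.04).round(3))
    if yawdeg is not None: o+=" turn=%.2f (+-180)"%(((y-yawdeg)+90)%180-90)
    print(o,"F",s["wrist_force"].round(1),"w",round(s["grip_width"],4),"q7",s["joint_pos"].round(2))
E
python3 - <<'E'
from h import *
plan([.467,.089,.22],-9.2); plan([.40,-.15,.22])
t=grab("top")
O=np.array([.4898,-.1103]);a=np.radians(16.2);D=np.array([[np.cos(a),np.sin(a)],[-np.sin(a),np.cos(a)]])
for n,p in(("gauge far",(290,255)),("blk",(288,270)),("blk",(307,289)),("knob",(331.6,221.8))):print(n,D@(onz(t,p,.1)[:2]-O))
E
```

```text
t=0.25 pos=[ 0.2433 -0.6024  0.2262] toolx=[-0.     0.001 -1.   ] jawyaw=-68.01 shift=[  0.169 -13.933 -11.659] turn=-58.81 (+-180) F [0.2 0.2 0.6] w 0.0921 q7 [ 1.45  0.5  -0.43  1.55  0.22  1.14 -0.21]
t=0.25 pos=[ 0.2433 -0.6024  0.2262] toolx=[-0.     0.001 -1.   ] jawyaw=-68.01 shift=[ 0.164 -9.02  -7.869] F [0.2 0.2 0.6] w 0.0921 q7 [ 1.45  0.5  -0.43  1.55  0.22  1.14 -0.21]
gauge far [0.05602317 0.06996827]
blk [0.02636349 0.08398839]
blk [-0.02523532  0.05714676]
knob [ 0.09744634 -0.03861208]
```

Emit:
play_rows --commands '[{"translation": [0,-0.6,-0.5],"turn": -3},{"translation": [0,-1.5,-1.3],"turn": -6},{"translation": [0,-2.5,-2.2],"turn": -9},{"translation": [0,-3.5,-3.0],"turn": -12},{"translation": [0,-4.5,-3.9],"turn": -16},{"translation": [0,-5.5,-4.8],"turn": -20},{"translation": [0,-6.5,-5.6],"turn": -24},{"translation": [0,-7.4,-6.5],"turn": -28},{"translation": [0,-8.2,-7.2],"turn": -32},{"translation": [0,-9.0,-7.9],"turn": -36}]' --fingers 50

```text
time_s: 1.3
eef_pos: [0.4021, -0.1488, 0.2271]
eef_rot: [0.344, 0.618, 0.343, -0.618]
wrist_force: [1.3, -0.7, 0.3]
grip_width: 0.0502
```

```bash
python3 -c "
from h import *
plan([.467,.089,.22],-9.2)"
```

```text
t=1.30 pos=[ 0.4021 -0.1488  0.2271] toolx=[ 0.001 -0.001 -1.   ] jawyaw=-31.86 shift=[ 0.172 -1.759 -5.906] turn=-22.66 (+-180) F [ 1.3 -0.7  0.3] w 0.0502 q7 [ 1.08  0.13 -0.83  2.06  0.11  0.99 -0.37]
```

Emit:
play_rows --commands '[{"translation": [0,-0.2,-0.7],"turn": -3},{"translation": [0,-0.5,-1.6],"turn": -6},{"translation": [0,-0.8,-2.6],"turn": -9},{"translation": [0,-1.1,-3.6],"turn": -13},{"translation": [0,-1.35,-4.5],"turn": -17},{"translation": [0,-1.6,-5.3],"turn": -20},{"translation": [0,-1.76,-5.9],"turn": -22.7},{"translation": [0,-1.76,-5.9],"turn": -22.7},{"translation": [0,-1.76,-5.9],"turn": -22.7},{"translation": [0,-1.76,-5.9],"turn": -22.7}]'

```text
time_s: 2.3
eef_pos: [0.4667, 0.0856, 0.2265]
eef_rot: [-0.457, -0.539, -0.457, 0.54]
wrist_force: [0.0, 0.0, 0.4]
grip_width: 0.05
```

```bash
python3 -c "
from h import *
plan([.467,.089,.099],-9.2)
w=grab('wrist','w1.png');t=grab('top');print(blobs(w,'yellow'),blobs(t,'yellow')[0])
for b in blobs(w,'yellow')[0]:print(onz(w,b[0],.122))
n,l,st,c=cv2.connectedComponentsWithStats(blobs(w,'yellow')[1])
k=1+np.argmax(st[1:,4]);pts=np.argwhere(l==k)[:,::-1].astype(np.float32)
q=[onz(w,p,.124)[:2] for p in cv2.boxPoints(cv2.minAreaRect(pts))];print(np.round(q,4),np.mean(q,0))
"
```

```text
t=2.30 pos=[0.4667 0.0856 0.2265] toolx=[-0.001 -0.001 -1.   ] jawyaw=-9.41 shift=[ 3.187 -0.006 -0.087] turn=-0.21 (+-180) F [0.  0.  0.4] w 0.05 q7 [ 0.64  0.29 -1.01  1.96  0.29  1.04 -0.67]
([([278.8, 204.1], [269, 170, 20, 70, 1298])], array([[0, 0, 0, ..., 0, 0, 0],
       [0, 0, 0, ..., 0, 0, 0],
       [0, 0, 0, ..., 0, 0, 0],
       ...,
       [0, 0, 0, ..., 0, 0, 0],
       [0, 0, 0, ..., 0, 0, 0],
       [0, 0, 0, ..., 0, 0, 0]], shape=(420, 560), dtype=uint8)) []
[0.46805834 0.09047606 0.122     ]
[[0.4647 0.1237]
 [0.4814 0.121 ]
 [0.4712 0.0552]
 [0.4532 0.0582]] [0.46762016 0.08952731]
```

View pics/w1.png

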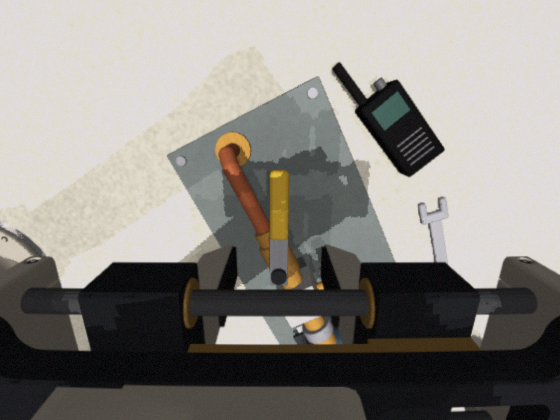

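The lever lies centred under the jaws (sleeve at (279,204), stem at (279,275)). The wrist and top measurements agree to about 1 mm. I'll descend now.

Emit:
play_rows --commands '[{"translation": [0.5,0,-0.09],"turn": 0},{"translation": [1.2,0,-0.09],"turn": 0},{"translation": [1.9,0,-0.09],"turn": 0},{"translation": [2.4,0,-0.09],"turn": 0},{"translation": [2.8,0,-0.09],"turn": 0},{"translation": [3.1,0,-0.09],"turn": 0},{"translation": [3.18,0,-0.09],"turn": 0},{"translation": [3.18,0,-0.09],"turn": 0},{"translation": [3.18,0,-0.09],"turn": 0},{"translation": [3.18,0,-0.09],"turn": 0}]'

```text
time_s: 3.4
eef_pos: [0.4683, 0.0905, 0.1003]
eef_rot: [0.458, 0.539, 0.457, -0.539]
wrist_force: [0.3, -0.5, 0.2]
grip_width: 0.05
```

Emit:
play_rows --commands '[{"translation": [0,0,0],"turn": 0},{"translation": [0,0,0],"turn": 0},{"translation": [0,0,0],"turn": 0},{"translation": [0,0,0],"turn": 0},{"translation": [0,0,0],"turn": 0},{"translation": [0,0,0],"turn": 0},{"translation": [0,0,0],"turn": 0},{"translation": [0,0,0],"turn": 0},{"translation": [0,0,0],"turn": 0},{"translation": [0,0,0],"turn": 0}]' --fingers 10 --grip_force 12

```text
time_s: 4.4
eef_pos: [0.4677, 0.0904, 0.0996]
eef_rot: [0.458, 0.539, 0.458, -0.539]
wrist_force: [0.1, -0.1, 0.9]
grip_width: 0.0182
```

Run:
```python
from h import *
plan([.467,.089,.099],-9.2)
s=ctrl.sense();M=rot(s["eef_rot"]);V=np.array([.4535,.0150])
p=s["eef_pos"][:2]-V; r=np.hypot(*p);a0=np.degrees(np.arctan2(p[1],p[0]));print("r",r,"ang",a0)
sw=a0-16.2
for k in range(1,13):
    a=np.radians(a0-sw*k/12);q=V+r*np.array([np.cos(a),np.sin(a)])
    d=M.T@np.r_[q-s["eef_pos"][:2],0]/.04;print(k,d.round(2),round(sw*k/12,1))
```

```text
t=4.40 pos=[0.4677 0.0904 0.0996] toolx=[ 0. -0. -1.] jawyaw=-9.31 shift=[ 0.014 -0.011  0.037] turn=-0.11 (+-180) F [ 0.1 -0.1  0.9] w 0.0182 q7 [ 0.47  0.49 -0.86  2.07  0.52  0.81 -0.87]
r 0.07672032514543425 ang 79.35528665932353
1 [0.   0.18 0.01] 5.3
2 [0.   0.35 0.04] 10.5
3 [0.   0.52 0.08] 15.8
4 [0.   0.69 0.14] 21.1
5 [0.   0.85 0.22] 26.3
6 [0.   1.   0.31] 31.6
7 [0.   1.14 0.41] 36.8
8 [0.   1.27 0.52] 42.1
9 [0.   1.4  0.65] 47.4
10 [0.   1.51 0.79] 52.6
11 [0.   1.6  0.94] 57.9
12 [0.   1.69 1.09] 63.2
```

Emit:
play_rows --commands '[{"translation": [0,0.09,0],"turn": 2.6},{"translation": [0,0.18,0.01],"turn": 5.3},{"translation": [0,0.35,0.04],"turn": 10.5},{"translation": [0,0.52,0.08],"turn": 15.8},{"translation": [0,0.69,0.14],"turn": 21.1},{"translation": [0,0.85,0.22],"turn": 26.3},{"translation": [0,0.92,0.26],"turn": 29},{"translation": [0,1.0,0.31],"turn": 31.6},{"translation": [0,1.0,0.31],"turn": 31.6},{"translation": [0,1.0,0.31],"turn": 31.6}]'

```text
time_s: 5.4
eef_pos: [0.5054, 0.0724, 0.0996]
eef_rot: [0.294, 0.643, 0.294, -0.643]
wrist_force: [0.7, 2.1, -1.7]
grip_width: 0.0175
```

Run:
```python
from h import *
plan([.467,.089,.099],-73.8)
s=ctrl.sense();M=rot(s["eef_rot"]);V=np.array([.4535,.0150])
p=s["eef_pos"][:2]-V; r=np.hypot(*p);a0=np.degrees(np.arctan2(p[1],p[0]));print("r",r,"ang",a0)
sw=a0-16.2+1
for k in range(1,9):
    a=np.radians(a0-sw*k/8);q=V+r*np.array([np.cos(a),np.sin(a)])
    d=M.T@np.r_[q-s["eef_pos"][:2],0]/.04;print(k,d.round(2),round(sw*k/8,1))
```

```text
t=5.40 pos=[0.5054 0.0724 0.0996] toolx=[ 0.001  0.001 -1.   ] jawyaw=-40.83 shift=[ 0.015 -0.998  0.314] turn=32.97 (+-180) F [ 0.7  2.1 -1.7] w 0.0175 q7 [ 0.39  0.49 -0.71  1.99  0.44  0.81 -1.29]
r 0.07737922083111874 ang 47.86851271340378
1 [-0.    0.14  0.01] 4.1
2 [-0.    0.27  0.03] 8.2
3 [-0.    0.41  0.05] 12.3
4 [-0.    0.54  0.09] 16.3
5 [-0.    0.67  0.14] 20.4
6 [-0.    0.8   0.19] 24.5
7 [-0.    0.92  0.26] 28.6
8 [-0.    1.04  0.33] 32.7
```

Emit:
play_rows --commands '[{"translation": [0,0.14,0.01],"turn": 4.1},{"translation": [0,0.27,0.03],"turn": 8.2},{"translation": [0,0.41,0.05],"turn": 12.3},{"translation": [0,0.54,0.09],"turn": 16.3},{"translation": [0,0.67,0.14],"turn": 20.4},{"translation": [0,0.8,0.19],"turn": 24.5},{"translation": [0,0.92,0.26],"turn": 28.6},{"translation": [0,1.04,0.33],"turn": 32.7},{"translation": [0,1.04,0.33],"turn": 32.7},{"translation": [0,1.04,0.33],"turn": 32.7}]'

```text
time_s: 6.4
eef_pos: [0.5284, 0.0364, 0.0996]
eef_rot: [0.101, 0.7, 0.102, -0.699]
wrist_force: [2.4, 3.5, -2.8]
grip_width: 0.0178
```

Run:
```python
from h import *
plan([.467,.089,.22],-73.8)
s=ctrl.sense();V=np.array([.4535,.0150])
p=s["eef_pos"][:2]-V;print(np.hypot(*p),np.degrees(np.arctan2(p[1],p[0])),s["moment"].round(2))
```

```text
t=6.40 pos=[0.5284 0.0364 0.0996] toolx=[ 0.002  0.002 -1.   ] jawyaw=-73.48 shift=[-3.009 -1.702  1.092] turn=0.32 (+-180) F [ 2.4  3.5 -2.8] w 0.0178 q7 [ 0.34  0.49 -0.57  1.95  0.36  0.8  -1.71]
0.07793490909810803 15.95371795729314 [ 0.96 -0.47 -0.08]
```

Force is still at friction level, so I'll push on a little to feel the stop.

Emit:
play_rows --commands '[{"translation": [0,0.04,0.01],"turn": 1},{"translation": [0,0.08,0.02],"turn": 2},{"translation": [0,0.12,0.03],"turn": 3},{"translation": [0,0.12,0.03],"turn": 3},{"translation": [0,0.12,0.03],"turn": 3},{"translation": [0,0.12,0.03],"turn": 3},{"translation": [0,0.12,0.03],"turn": 3},{"translation": [0,0.12,0.03],"turn": 3},{"translation": [0,0.12,0.03],"turn": 3},{"translation": [0,0.12,0.03],"turn": 3}]'

```text
time_s: 7.4
eef_pos: [0.5281, 0.0361, 0.0996]
eef_rot: [0.082, 0.703, 0.087, -0.701]
wrist_force: [1.6, 13.8, -3.4]
grip_width: 0.0183
```

Run:
```python
from h import *
plan([.467,.089,.22],-73.8)
s=ctrl.sense();V=np.array([.4535,.0150])
p=s["eef_pos"][:2]-V;print(np.hypot(*p),np.degrees(np.arctan2(p[1],p[0])),s["moment"].round(2))
```

```text
t=7.40 pos=[0.5281 0.0361 0.0996] toolx=[ 0.001  0.007 -1.   ] jawyaw=-76.23 shift=[-3.003 -1.667  1.159] turn=-2.43 (+-180) F [ 1.6 13.8 -3.4] w 0.0183 q7 [ 0.34  0.48 -0.56  1.95  0.34  0.8  -1.74]
0.07751221404320836 15.806578654042156 [ 2.88 -0.23  0.18]
```

It's at the stop: force rose to 14 N with no movement, at 15.8°. I'll release and rise.

Emit:
play_rows --commands '[{"translation": [0,-0.06,0],"turn": 0},{"translation": [0,-0.1,0],"turn": -1.5},{"translation": [0,-0.1,0],"turn": -2.4},{"translation": [0,-0.1,0],"turn": -2.4},{"translation": [-0.2,-0.1,0],"turn": -2.4},{"translation": [-0.7,-0.1,0],"turn": -2.4},{"translation": [-1.5,-0.1,0],"turn": -2.4},{"translation": [-2.3,-0.1,0],"turn": -2.4},{"translation": [-2.8,-0.1,0],"turn": -2.4},{"translation": [-3,-0.1,0],"turn": -2.4}]' --fingers 46

```text
time_s: 8.4
eef_pos: [0.5286, 0.0333, 0.2224]
eef_rot: [0.097, 0.702, 0.097, -0.699]
wrist_force: [-0.1, 0.4, 0.1]
grip_width: 0.0458
```

Run:
```python
from h import *
plan([.5935,-.1205,.22],-73.8)
w=grab('wrist','w2.png');s=grab('scene');t=grab('top')
for n,i in(('w',w),('s',s),('t',t)):
  print(n,blobs(i,'red',30)[0],blobs(i,'yellow',60)[0])
i=np.hstack([w["color"]]);cv2.imwrite('pics/st2.png',np.hstack([cv2.resize(s["color"][130:290,140:400],(400,246)),cv2.resize(t["color"][150:310,180:440],(400,246))]))
```

```text
t=8.40 pos=[0.5286 0.0333 0.2224] toolx=[ 0.004 -0.001 -1.   ] jawyaw=-74.24 shift=[ 0.071  4.141 -0.517] turn=-0.44 (+-180) F [-0.1  0.4  0.1] w 0.0458 q7 [ 0.42  0.32 -0.64  1.86  0.22  1.03 -1.6 ]
w [([443.1, 180.5], [426, 167, 35, 29, 753])] [([275.0, 209.8], [265, 176, 20, 70, 1316]), ([251.6, 264.7], [245, 262, 14, 7, 84])]
s [([242.3, 184.7], [237, 181, 11, 9, 67])] []
t [([331.5, 221.8], [326, 216, 12, 12, 109])] []
```

View pics/w2.png

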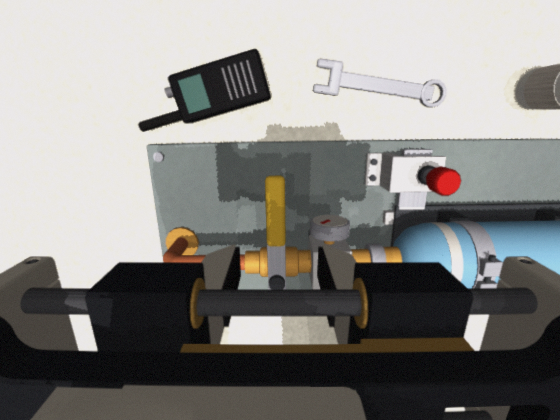

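The lever is square to the plate edge: sleeve at (275,210), stem at (277,283), edge almost horizontal. The knob is at (443,180). I'll move above it.

Emit:
play_rows --commands '[{"translation": [0,0.4,-0.05],"turn": 0},{"translation": [0,1.2,-0.15],"turn": 0},{"translation": [0,2.1,-0.26],"turn": 0},{"translation": [0,3.0,-0.37],"turn": -0.4},{"translation": [0,3.7,-0.46],"turn": -0.4},{"translation": [0,4.1,-0.51],"turn": -0.4},{"translation": [0,4.14,-0.52],"turn": -0.4},{"translation": [0,4.14,-0.52],"turn": -0.4},{"translation": [0,4.14,-0.52],"turn": -0.4},{"translation": [0,4.14,-0.52],"turn": -0.4}]'

```text
time_s: 9.55
eef_pos: [0.592, -0.1182, 0.2197]
eef_rot: [0.1, 0.7, 0.101, -0.7]
wrist_force: [-0.3, -0.4, 0.7]
grip_width: 0.0461
```

Run:
```python
from h import *
w=grab('wrist','w3.png');s=grab('scene')
b=blobs(w,'red',30)[0];print(b)
print(tri(w,b[0][0],s,blobs(s,'red',30)[0][0][0]),onz(w,b[0][0],.098))
plan([.594,-.1205,.071],-73.8)
```

```text
[([282.1, 199.8], [269, 185, 27, 30, 636])]Traceback (most recent call last):
  File "<stdin>", line 4, in <module>
IndexError: list index out of range
```

View pics/w3.png

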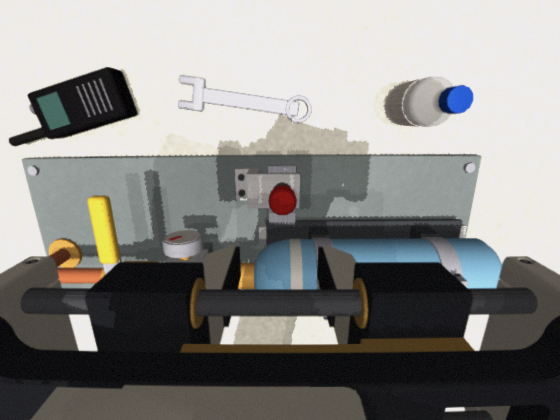

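The knob is at (282,200), between the jaws. The lever and the three bystanders are unmoved.

Run:
```python
from h import *
w=grab('wrist');b=blobs(w,'red',30)[0]
h=[.096,.098,.1]
for z in h:print(onz(w,b[0][0],z).round(4))
plan([.594,-.1205,.071],-73.8)
```

```text
[ 0.5962 -0.1199  0.096 ]
[ 0.5968 -0.1197  0.098 ]
[ 0.5973 -0.1195  0.1   ]
t=9.70 pos=[ 0.5922 -0.1192  0.2198] toolx=[ 0. -0. -1.] jawyaw=-73.72 shift=[ 3.721  0.042 -0.034] turn=0.08 (+-180) F [ 0.2  0.5 -0.5] w 0.0458 q7 [ 0.58  0.45 -0.56  1.68  0.26  1.09 -1.35]
```

Emit:
play_rows --commands '[{"translation": [0.5,0.04,-0.06],"turn": 0},{"translation": [1.2,0.04,-0.06],"turn": 0},{"translation": [2.0,0.04,-0.06],"turn": 0},{"translation": [2.6,0.04,-0.06],"turn": 0},{"translation": [3.0,0.04,-0.06],"turn": 0},{"translation": [3.3,0.04,-0.06],"turn": 0},{"translation": [3.5,0.04,-0.06],"turn": 0},{"translation": [3.65,0.04,-0.06],"turn": 0},{"translation": [3.7,0.04,-0.06],"turn": 0},{"translation": [3.7,0.04,-0.06],"turn": 0}]'

```text
time_s: 10.7
eef_pos: [0.5953, -0.1211, 0.0719]
eef_rot: [0.1, 0.7, 0.099, -0.7]
wrist_force: [0.2, -0.8, 0.1]
grip_width: 0.0456
```

Emit:
play_rows --commands '[{"translation": [0,0,0],"turn": 0},{"translation": [0,0,0],"turn": 0},{"translation": [0,0,0],"turn": 0},{"translation": [0,0,0],"turn": 0},{"translation": [0,0,0],"turn": 0},{"translation": [0,0,0],"turn": 0},{"translation": [0,0,0],"turn": 0},{"translation": [0,0,0],"turn": 0},{"translation": [0,0,0],"turn": 0},{"translation": [0,0,0],"turn": 0}]' --fingers 15 --grip_force 45

```text
time_s: 11.7
eef_pos: [0.5953, -0.121, 0.072]
eef_rot: [0.1, 0.7, 0.1, -0.7]
wrist_force: [-1.3, -0.4, 5.6]
grip_width: 0.0267
```

```bash
python3 -c "
from h import *
plan([.5945,-.1205,.071],-73.8);s=grab('scene');t=grab('top');print(blobs(s,'yellow',30)[0],blobs(t,'yellow',30)[0])"
```

```text
t=11.70 pos=[ 0.5953 -0.121   0.072 ] toolx=[ 0.001 -0.    -1.   ] jawyaw=-73.81 shift=[ 0.025 -0.018  0.015] turn=-0.01 (+-180) F [-1.3 -0.4  5.6] w 0.0267 q7 [ 0.52  0.63 -0.49  1.77  0.38  0.83 -1.43]
[([312.1, 184.5], [306, 177, 13, 16, 128])] [([260.4, 255.2], [253, 240, 16, 31, 246]), ([216.3, 300.9], [210, 293, 16, 18, 114])]
```

Gripped (26.7 mm). I'll pull up slowly.

Emit:
play_rows --commands '[{"translation": [-0.05,0,0],"turn": 0},{"translation": [-0.1,0,0],"turn": 0},{"translation": [-0.15,0,0],"turn": 0},{"translation": [-0.2,0,0],"turn": 0},{"translation": [-0.25,0,0],"turn": 0},{"translation": [-0.3,0,0],"turn": 0},{"translation": [-0.34,0,0],"turn": 0},{"translation": [-0.37,0,0],"turn": 0},{"translation": [-0.37,0,0],"turn": 0},{"translation": [-0.37,0,0],"turn": 0}]'

```text
time_s: 12.8
eef_pos: [0.5952, -0.121, 0.0855]
eef_rot: [0.099, 0.7, 0.1, -0.7]
wrist_force: [5.3, 0.6, -12.4]
grip_width: 0.0267
```

Run:
```python
from h import *
plan([.5953,-.121,.087],-73.8)
t=grab('top');m=blobs(t,'yellow')[1]
n,l,st,c=cv2.connectedComponentsWithStats(m);k=[i for i in range(1,n) if st[i][4]>150][0]
vx,vy,x,y=cv2.fitLine(np.argwhere(l==k)[:,::-1].astype(np.float32),cv2.DIST_L2,0,.01,.01).ravel()
a=onz(t,(x-10*vx,y-10*vy),.124);b=onz(t,(x+10*vx,y+10*vy),.124);print(a,b,np.degrees(np.arctan2((b-a)[1],(b-a)[0])),c[k])
```

```text
t=12.80 pos=[ 0.5952 -0.121   0.0855] toolx=[ 0.     0.001 -1.   ] jawyaw=-73.80 shift=[-0.038  0.001 -0.003] turn=-0.00 (+-180) F [  5.3   0.6 -12.4] w 0.0267 q7 [ 0.53  0.61 -0.49  1.77  0.37  0.86 -1.43]
[0.54645366 0.04273013 0.124     ] [0.50570875 0.03059092 0.124     ] -163.40951585721433 [260.35102041 255.1755102 ]
```

The lever is at 16.6° (square is 16.2°). The knob is up 13.5 mm with about 12 N on the wrist. I'll pull on to the stop.

Emit:
play_rows --commands '[{"translation": [-0.02,0,0],"turn": 0},{"translation": [-0.04,0,0],"turn": 0},{"translation": [-0.06,0,0],"turn": 0},{"translation": [-0.08,0,0],"turn": 0},{"translation": [-0.08,0,0],"turn": 0},{"translation": [-0.08,0,0],"turn": 0},{"translation": [-0.08,0,0],"turn": 0},{"translation": [-0.08,0,0],"turn": 0},{"translation": [-0.08,0,0],"turn": 0},{"translation": [-0.08,0,0],"turn": 0}]'

```text
time_s: 13.85
eef_pos: [0.5951, -0.121, 0.0872]
eef_rot: [0.099, 0.7, 0.1, -0.7]
wrist_force: [9.7, 1.0, -21.3]
grip_width: 0.027
```

Run:
```python
from h import *
plan([.5953,-.121,.087],-73.8)
w=grab('wrist','w4.png');print(blobs(w,'red',30)[0])
```

```text
t=13.85 pos=[ 0.5951 -0.121   0.0872] toolx=[ 0.     0.001 -1.   ] jawyaw=-73.80 shift=[ 0.006  0.002 -0.004] turn=-0.00 (+-180) F [  9.7   1.  -21.3] w 0.027 q7 [ 0.53  0.61 -0.5   1.77  0.37  0.86 -1.42]
[([278.5, 271.2], [253, 248, 52, 42, 1793]), ([104.7, 318.4], [96, 315, 21, 9, 80])]
```

View pics/w4.png

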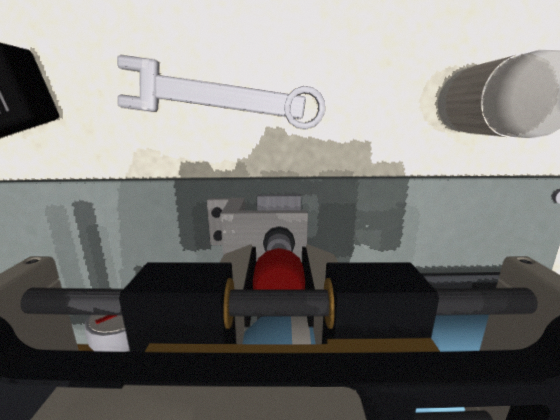

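The knob is centred in the jaws with its neck visible at (279,240). It's up 15.2 mm with 21 N on the wrist, above the spring's 12 N, so it's at the stop. I'll hold for a second to check for slip.

Emit:
play_rows --commands '[{"translation": [0,0,0],"turn": 0},{"translation": [0,0,0],"turn": 0},{"translation": [0,0,0],"turn": 0},{"translation": [0,0,0],"turn": 0},{"translation": [0,0,0],"turn": 0},{"translation": [0,0,0],"turn": 0},{"translation": [0,0,0],"turn": 0},{"translation": [0,0,0],"turn": 0},{"translation": [0,0,0],"turn": 0},{"translation": [0,0,0],"turn": 0}]' --grip_force 50

```text
time_s: 14.9
eef_pos: [0.5951, -0.121, 0.0873]
eef_rot: [0.099, 0.7, 0.1, -0.7]
wrist_force: [10.9, 0.0, -21.7]
grip_width: 0.0268
```

Run:
```python
from h import *
plan([.5953,-.121,.087],-73.8)
w=grab('wrist');b=blobs(w,'red',30)[0];print(b)
s=ctrl.sense();F=-s["wrist_force"][2]
if F>15 and s["eef_pos"][2]>.086 and s["grip_width"]>.024: print(ctrl.job_done())
```

```text
t=14.90 pos=[ 0.5951 -0.121   0.0873] toolx=[ 0.     0.001 -1.   ] jawyaw=-73.80 shift=[ 0.006  0.002 -0.004] turn=-0.00 (+-180) F [ 10.9   0.  -21.7] w 0.0268 q7 [ 0.53  0.61 -0.5   1.76  0.37  0.86 -1.42]
[([278.6, 271.2], [253, 248, 52, 42, 1789]), ([104.8, 318.4], [96, 315, 21, 9, 80])]
the job is handed in; nothing more can be done
None
```

The valve is shut and the lock is pulled fully up, still held in the gripper. I handed the job in at about 15 s of the 43 s allowed; no verdict is reported.

- **Valve:** I gripped the lever and swung it round to its hard stop, where force rose to 14 N with no further movement. Seen from above afterwards, it stood at 16.6°, against 16.2° for exactly square.
- **Lock:** I then gripped the knob and raised it 15.2 mm. The wrist read about 21 N, above the spring's 12 N, which means it is against its stop. It held steady over another second with no slip in position, grip or picture.
- **Bystanders:** the bottle, spanner and radio looked unmoved in the wrist pictures, and the bottle was upright. I checked these by eye only and did not measure them again at the end.
- **Readings that disagreed:**
  - The wrist view alone put the knob about 3 mm further out in x than the top and scene views; I aimed near the latter.
  - The grip closed to 26.8 mm on the 28 mm knob.
  - There was a sideways load of about 10 N while holding.

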